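Seat the brass discs in the gauging plate and probe them

TASK

Slide each brass disc across the gauging plate, without lifting it clear of the plate, until it drops flat into the pocket of its own size. When all are seated, take the probe from its rack, press its tip for a good second on the middle of the zeroing anvil so that the stylus gives by a few millimetres, then in the same way on the centre mark of each seated disc, from the smallest to the largest, and once more on the anvil to check the zero. Finally hang the probe back in its rack, leave every disc in its pocket, and do not disturb the mug, the can or the carton.

Things in the scene. Friction and masses are not known exactly. Their poses are not given: they have to be found in the camera images.
- plate: fixed steel plate, 300 (x) x 420 (y) x 16 mm thick; origin: centre of its underside, on the table. Round it, outside those sizes, a dark rim 10 mm wide, its top 8 mm above the plate. In the half at larger x, four shallow round pockets in a row along y, 95 mm apart, smallest at the negative y end, largest at the positive; the discs start on the bare half at smaller x
- disc1: loose flat brass disc, 34 mm in diameter, 8 mm thick, with a small dark mark at the centre of its top; origin at the centre of its underside (so 8 mm below the mark), z up. Starts flat on the bare half of the plate; may be absent from a run
- pocket1 (a point): centre of the floor of the pocket for the 34 mm disc: a blind round recess 37 mm wide, 4 mm deep, with a 1 mm chamfer round the mouth and a dark floor. A seated disc's origin is at this point, within 1.5 mm sideways, and the disc stands 4 mm above the plate
- disc2: loose flat brass disc, 42 mm in diameter, 8 mm thick, with a small dark mark at the centre of its top; origin at the centre of its underside (so 8 mm below the mark), z up. Starts flat on the bare half of the plate; may be absent from a run
- pocket2 (a point): centre of the floor of the pocket for the 42 mm disc: a blind round recess 45 mm wide, 4 mm deep, with a 1 mm chamfer round the mouth and a dark floor. A seated disc's origin is at this point, within 1.5 mm sideways, and the disc stands 4 mm above the plate
- disc3: loose flat brass disc, 50 mm in diameter, 8 mm thick, with a small dark mark at the centre of its top; origin at the centre of its underside (so 8 mm below the mark), z up. Starts flat on the bare half of the plate; may be absent from a run
- pocket3 (a point): centre of the floor of the pocket for the 50 mm disc: a blind round recess 53 mm wide, 4 mm deep, with a 1 mm chamfer round the mouth and a dark floor. A seated disc's origin is at this point, within 1.5 mm sideways, and the disc stands 4 mm above the plate
- disc4: loose flat brass disc, 58 mm in diameter, 8 mm thick, with a small dark mark at the centre of its top; origin at the centre of its underside (so 8 mm below the mark), z up. Starts flat on the bare half of the plate; may be absent from a run
- pocket4 (a point): centre of the floor of the pocket for the 58 mm disc: a blind round recess 61 mm wide, 4 mm deep, with a 1 mm chamfer round the mouth and a dark floor. A seated disc's origin is at this point, within 1.5 mm sideways, and the disc stands 4 mm above the plate
- probe: loose upright probe, 0.16 kg: black square grip 22 x 22 mm (flats along its x and y), 6 to 52 mm above the origin; under it a round collar 40 mm wide, 6 mm thick, its underside the origin; then a shank 16 mm wide, 35 mm long, and the thin steel stylus, tip 55 mm below the origin when out. z up along the probe. Starts hanging by its collar in the rack
- stylus (a joint): travel of the probe's spring stylus: 0 fully out, 0.008 m pushed fully up into the shank. It gives from 0.8 N on, and takes 0.4 N more for each mm
- tip (a point): lowest point of the stylus: a ball end 6 mm wide
- rack: fixed grey probe rack: base plate 170 x 80 x 10 mm, origin on the table under the centre of the hole; a steel shelf 70 x 70 mm, 8 mm thick, its top 75 mm above the table, on two cheeks, with a vertical through hole 24 mm wide in which the probe hangs; beside it at +x the anvil
- rack_top (a point): centre of the hole at the top of the rack's shelf; the origin of the probe lies here when it hangs home, the hole lets it stand up to 4 mm aside
- anvil_top (a point): centre of the top of the zeroing anvil, a steel stud 22 mm wide with a small dark mark, 85 mm from the hole along the rack's x, top 30 mm above the table
- mug: bystander: steel mug, 76 mm wide, 90 mm high; origin at the centre of its underside
- spray: bystander: white can, 60 mm wide, 170 mm high; origin at the centre of its underside
- carton: bystander: cardboard box 70 x 90 x 60 mm; origin at the centre of its underside

How it is judged:
On the way, in this order (a step that is already met when the one before it is completed fails the run):
1. every disc present lies flat on the floor of the pocket of its own size (horizontal distance between disc1 and pocket1 below 0.0035 m and z of each of disc1, disc2, disc3, disc4 in the frame of plate below 0.0137 m and angle between each of disc1, disc2, disc3, disc4's own z axis and vertical below 0.06 rad and horizontal distance between disc2 and pocket2 below 0.0035 m and horizontal distance between disc3 and pocket3 below 0.0035 m and horizontal distance between disc4 and pocket4 below 0.0035 m), for 0.3 s.
2. the held probe is zeroed: its tip is pressed on the middle of the anvil until the stylus gives (horizontal distance between tip and anvil_top below 0.007 m and contact force between probe and rack above 0.5 N and value of joint stylus above 0.001 m and height (world z) of probe above 0.07 m and horizontal distance between probe and anvil_top below 0.03 m), for 0.8 s.
3. the tip presses the centre of the seated 34 mm disc (horizontal distance between tip and disc1 below 0.007 m and contact force between probe and disc1 above 0.9 N and horizontal distance between disc1 and pocket1 below 0.0035 m and z of disc1 in the frame of plate below 0.0137 m), for 0.8 s.
4. the tip presses the centre of the seated 42 mm disc (horizontal distance between tip and disc2 below 0.007 m and contact force between probe and disc2 above 0.9 N and horizontal distance between disc2 and pocket2 below 0.0035 m and z of disc2 in the frame of plate below 0.0137 m), for 0.8 s.
5. the tip presses the centre of the seated 50 mm disc (horizontal distance between tip and disc3 below 0.007 m and contact force between probe and disc3 above 0.9 N and horizontal distance between disc3 and pocket3 below 0.0035 m and z of disc3 in the frame of plate below 0.0137 m), for 0.8 s.
6. the tip presses the centre of the seated 58 mm disc (horizontal distance between tip and disc4 below 0.007 m and contact force between probe and disc4 above 0.9 N and horizontal distance between disc4 and pocket4 below 0.0035 m and z of disc4 in the frame of plate below 0.0137 m), for 0.8 s.
7. the zero is checked: the tip presses the middle of the anvil once more (all of step 2), for 0.8 s.
At the end, for the whole second after the job is handed in: every disc present lies flat in the pocket of its size (centre within 3.5 mm, underside no more than 1.7 mm above the pocket floor, tilt under 0.06 rad); the probe hangs upright in the rack (within 7 mm of the hole's centre, collar down within 3 mm, tilt under 0.08 rad); all at rest (all of step 1 and horizontal distance between probe and rack_top below 0.007 m and z of probe in the frame of rack below 0.078 m and angle between probe's own z axis and vertical below 0.08 rad and linear speed of each of probe, disc1, disc2, disc3, disc4 below 0.02 m/s); the robot touches nothing.
It fails at once if a disc is lifted clear of the plate (more than 25 mm above its surface) (z of any of disc1, disc2, disc3, disc4 in the frame of plate above 0.041 m).
It fails at once if the mug, the can or the carton is pushed more than 30 mm (distance of any of mug, spray, carton from where it was at the start of the episode above 0.03 m).
Of disc1, disc2, disc3, disc4 only 3 to 4 are there at a start; the rules pass over those that are not, and their reading is None.
At some moment in a run one of disc1, disc2, disc3, disc4 may be knocked a few centimetres aside while the robot is not near it.
It also fails if it takes over 210 s, if anything falls off the work surface, if the arm or the gripper's body presses on something with over 40 N, if the wrist force passes 120 N, or if a joint passes its speed limit or range.

ROBOT

A 6-joint arm with a two-finger parallel gripper is mounted at the origin on the work surface. World frame = base frame: x ahead of the robot, y to its left, z up, the work surface at z = 0. Lengths are in m, angles in rad, forces in N, time in s.
With the tool pointing down it reaches from about 0.3 to 0.875 m from the base axis. Payload 6.4 kg.
Tool frame: the origin (TCP) lies between the finger pads; the fingertips stand 19 mm ahead of it and the grasp point (between the pads) is the TCP; z points along the fingers, y is the line along which they close (so a half turn about z gives the same grasp; the last joint's range is limited). The gripper opens to 88 mm and grips with 3 to 60 N. Pads are 18 mm wide; open, the fingers measure 123 mm over their backs; the gripper's body (75 mm by 187 mm) begins 45 mm behind the grasp point.
Start: joints at [0.971, 0.181, 1.607, -0, 1.354, -0.206], TCP at [0.221, 0.531, 0.258] pointing down, gripper open.
Joint ranges: [-2.99, 2.99], [-0.89, 2.07], [0.3, 2.58], [-1.14, 4.28], [0, 2.63], [-3.12, 3.12]. Speed limits (rad/s): [2.57, 2.57, 3.01, 3.14, 3.14, 3.14].

INTERFACE

Orientations are given as a unit quaternion [x, y, z, w].
In Python, from plant import env gives the robot as it stands.
- The arm moves only by the tool inch_along, called after ">>>" as name(argument=value, ...), one argument or row to a line, values as JSON. Schema: {"type":"object","properties":{"rows":{"type":"array","items":{"type":"array","items":{"type":"number"},"minItems":7,"maxItems":7},"minItems":1,"maxItems":8},"only":{"type":"string"},"quiet":{"type":"boolean"},"lines":{"type":"string"}},"required":["rows"],"additionalProperties":false}. rows is a list of rows, 1 to 8 of them, each of 7 numbers: a rotation vector rx, ry, rz in rad, then dx, dy, dz in units of 25 mm, then the finger opening in m; each row is the pose to reach, as a shift and turn from the pose commanded when the call began, along the tool's axes at that moment; what a row does not reach only later rows make up. A row lasts 1/10 s, in which the tool goes at most 0.05 m and 0.15 rad, less where a joint would pass 70% of its speed; a pose out of reach is approached as far as the arm can. The fingers move at their own pace and stop on an object; the grip force is fixed at half the most. Time passes only in rows, so rows that do not move let the fingers close. The tool returns the time, the measured TCP pose, the force, the opening and the grip force at its end. only (a regular expression) keeps the lines of the reply that match it, lines (a string "A,B") keeps lines A to B, and quiet returns only ok. Input that does not fit is refused with a message, and nothing moves.
- env.state(): the state, without advancing time (a new reading comes with each control period).
- env.capture(name): name is "side" or "top" or "wrist"; returns the picture (384x512x3 uint8, red, green, blue); there is no depth.
- env.calibration(name): a dict with "camera_matrix" (3x3 intrinsics, pixels), "T" (4x4, takes a point from camera to world coordinates); the wrist camera has in their place "T_tool_cam" (4x4, takes a point from camera to tool coordinates, whose origin is the TCP and whose axes are the flange's). Camera axes: x right, y down, z forward; pixel columns grow to the right and rows downward; lengths in m; the calibration is good to about 2 mm. A picture is of the moment at which its call begins: read the wrist's pose just before it. calibration takes no time and is no camera call.
- env.sign_off(): hands the job in; it is judged then, once.
The state is a dict: "time": time; "qpos": joint angles; "qvel": joint speeds; "effort": joint torques, N m; "ee_pos": TCP position; "ee_rot": TCP orientation; "wrist_force": force on the tool from outside, world axes, zero at the start; "wrist_torque": the same for the moment, N m; "gripper_width": finger opening in m; "grip_force": force on a finger pad.
Only numpy, scipy, OpenCV 4.12 (cv2) and the standard library are available. Lean on these libraries where they do the work, as an engineer would, in place of code of your own. Each camera call takes 0.05 s, during which the arm holds its last target. There are 200 camera calls.

## Working session

There is one attempt and no reset: what is moved stays moved. The work goes in short steps, Python scripts to look and compute and a tool call to move; the robot and the scene stay as the last step left them, time stands still between calls to the robot, and variables do not carry over. Pictures are saved under pics/ and viewed, at most 14 in all, crops included, and the job is handed in when it is done.

```bash
ls; mkdir -p pics
```

Run:
```python
from plant import env
import cv2,numpy as np
np.set_printoptions(precision=4,suppress=True)
print(env.state())
for n in ("side","top","wrist"):
    im=env.capture(n); cv2.imwrite(f"pics/{n}0.png",im[:,:,::-1]); print(n,env.calibration(n))
```

```text
pics
plant.py
{'time': 0.0, 'qpos': array([ 0.9707,  0.1815,  1.608 ,  0.    ,  1.3538, -0.2063]), 'qvel': array([-0.0002,  0.0005, -0.    , -0.0004,  0.0002, -0.002 ]), 'effort': array([  0.0001, -43.3855, -34.1856,   0.0703,   0.0383,  -0.0001]), 'ee_pos': array([0.2203, 0.5306, 0.2568]), 'ee_rot': array([ 0.1956,  0.9807, -0.0008, -0.0003]), 'wrist_force': array([-0.0966,  0.6041, -0.0608]), 'wrist_torque': array([-0.0482,  0.0102,  0.0075]), 'grip_force': 0.0, 'gripper_width': 0.08838770705001563}
side {'camera_matrix': array([[438.1654,   0.    , 260.1906],
       [  0.    , 438.1654, 188.1025],
       [  0.    ,   0.    ,   1.    ]]), 'T': array([[ 0.748 , -0.4622,  0.4763, -0.0552],
       [-0.6636, -0.509 ,  0.5483, -0.6439],
       [-0.011 , -0.7262, -0.6874,  0.9243],
       [ 0.    ,  0.    ,  0.    ,  1.    ]])}
top {'camera_matrix': array([[478.1047,   0.    , 258.0831],
       [  0.    , 478.1047, 188.5803],
       [  0.    ,   0.    ,   1.    ]]), 'T': array([[-0.002 , -0.9789,  0.2045,  0.2517],
       [-1.    ,  0.0025,  0.0019,  0.0399],
       [-0.0024, -0.2045, -0.9789,  1.2932],
       [ 0.    ,  0.    ,  0.    ,  1.    ]])}
wrist {'camera_matrix': array([[283.0735,   0.    , 254.918 ],
       [  0.    , 283.0735, 193.6725],
       [  0.    ,   0.    ,   1.    ]]), 'T_tool_cam': array([[-0.0004, -0.9573, -0.2892,  0.074 ],
       [ 1.    , -0.0003, -0.0004, -0.0001],
       [ 0.0003, -0.2892,  0.9573, -0.1272],
       [ 0.    ,  0.    ,  0.    ,  1.    ]])}
```
View pics/top0.png

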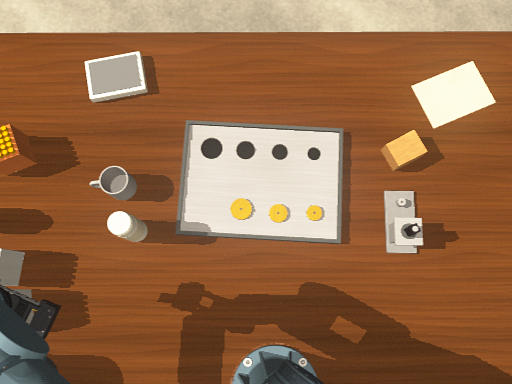

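View pics/side0.png

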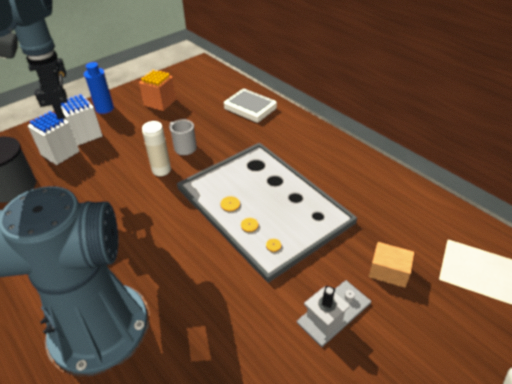

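The top view shows pockets at (211,148), (245,150), (279,152), (314,154) and three discs at (241,209), (278,213), (315,213). The rack is at (403,222), its anvil at (402,202) and the carton at (404,150). The side view agrees.

Create h.py:
```python
from plant import env
import cv2,numpy as np
from scipy.spatial.transform import Rotation as R
np.set_printoptions(precision=4,suppress=True)
def cam(n):
    c=env.calibration(n)
    if n!="wrist": return c["camera_matrix"],c["T"]
    s=env.state(); T=np.eye(4); T[:3,:3]=R.from_quat(s["ee_rot"]).as_matrix(); T[:3,3]=s["ee_pos"]
    return c["camera_matrix"],T@c["T_tool_cam"]
def ray(K,T,p):
    return T[:3,3],T[:3,:3]@np.linalg.solve(K,[p[0],p[1],1])
def onz(K,T,p,z):
    o,d=ray(K,T,p); return o+d*(z-o[2])/d[2]
def tri(rs):
    A=0;b=0
    for o,d in rs:
        d=d/np.linalg.norm(d);P=np.eye(3)-np.outer(d,d);A=A+P;b=b+P@o
    return np.linalg.solve(A,b)
def pix(K,T,X):
    c=K@(T[:3,:3].T@(np.asarray(X)-T[:3,3])); return c[:2]/c[2]
def blobs(mask,lo=30,hi=1e9):
    out=[]
    for c in cv2.findContours(mask.astype(np.uint8),cv2.RETR_EXTERNAL,cv2.CHAIN_APPROX_NONE)[0]:
        a=cv2.contourArea(c)
        if lo<a<hi:
            m=cv2.moments(c); out.append((m["m10"]/a,m["m01"]/a,a,c))
    return sorted(out,key=lambda t:t[0])
def brass(im):
    h=cv2.cvtColor(im,cv2.COLOR_RGB2HSV); return (abs(h[...,0].astype(int)-23)<6)&(h[...,1]>150)&(h[...,2]>130)
def dark(im): return im.max(2)<75
def csize(K,T,c,z):
    P=np.array([onz(K,T,q,z)[:2] for q in c[:,0]]).astype(np.float32)
    e=cv2.fitEllipse(P); return e
def go(X,yaw=None):
    "shift in tool axes from commanded~measured pose to world X"
    s=env.state(); M=R.from_quat(s["ee_rot"]).as_matrix(); return M.T@(np.asarray(X)-s["ee_pos"])
```

Run:
```python
from h import *
B={}
for n in("top","side"):
    im=cv2.imread(f"pics/{n}0.png")[:,:,::-1].copy(); K,T=cam(n)
    for nm,f,z in(("brass",brass,.024),("dark",dark,.014)):
        for x,y,a,c in blobs(f(im)):
            X=onz(K,T,(x,y),z)
            if len(c)>5 and .3<X[0]<.75 and -.35<X[1]<.3:
                e=csize(K,T,c,z); print(n,nm,round(x,1),round(y,1),a,X[:2],np.array(e[1]))
                B.setdefault((n,nm),[]).append((x,y,X))
for nm in("brass","dark"):
    for x,y,X in B[("top",nm)]:
        q=min(B[("side",nm)],key=lambda t:np.linalg.norm(t[2]-X))
        print(nm,tri([ray(*cam("top"),(x,y)),ray(*cam("side"),q[:2])]))
```

```text
top brass 240.9 208.5 309.0 [0.4621 0.0888] [0.0535 0.0542]
top brass 277.9 212.8 223.5 [ 0.4504 -0.0107] [0.0446 0.0467]
top brass 313.9 212.5 151.0 [ 0.451  -0.1072] [0.0374 0.0379]
top dark 211.2 148.0 279.0 [0.6346 0.1727] [0.0534 0.054 ]
top dark 313.4 153.7 82.5 [ 0.6173 -0.1114] [0.029  0.0302]
side brass 229.9 203.6 182.5 [0.4607 0.0842] [0.0507 0.0542]
side brass 249.4 224.8 148.5 [ 0.4492 -0.0157] [0.0426 0.0453]
side brass 273.3 245.0 118.5 [ 0.4498 -0.1117] [0.0349 0.0388]
side dark 255.5 165.0 99.0 [0.6355 0.1726] [0.0414 0.0488]
side dark 273.7 236.8 1066.0 [ 0.4754 -0.0857] [0.3115 0.429 ]
side dark 274.4 180.6 78.5 [0.6303 0.0778] [0.0341 0.0421]
side dark 295.2 197.6 62.5 [ 0.6249 -0.018 ] [0.0294 0.0344]
side dark 317.6 215.9 43.0 [ 0.6198 -0.1126] [0.023 0.027]
side dark 327.7 301.7 150.5 [ 0.4341 -0.3182] [0.0279 0.0473]
brass [0.4634 0.0888 0.0185]
brass [ 0.4519 -0.0113  0.018 ]
brass [ 0.4524 -0.1082  0.0184]
dark [0.6349 0.1725 0.0143]
dark [ 0.6184 -0.1121  0.014 ]
```

```bash
python3 -c "
from h import *
print(go([.48,0,.30]))"
```

```text
[-0.4433 -0.3905 -0.0426]
```

The rows are not in the units I measure in: shifts go in units of 25 mm. I convert before sending: -0.443 m is -17.72, -0.39 m is -15.6.

>>> inch_along(
  rows=[
    [0,0,-0.335,-17.72,-15.6,-1.72,0.088],
    [0,0,-0.335,-17.72,-15.6,-1.72,0.088],
    [0,0,-0.335,-17.72,-15.6,-1.72,0.088],
    [0,0,-0.335,-17.72,-15.6,-1.72,0.088],
    [0,0,-0.335,-17.72,-15.6,-1.72,0.088],
    [0,0,-0.335,-17.72,-15.6,-1.72,0.088],
    [0,0,-0.335,-17.72,-15.6,-1.72,0.088],
    [0,0,-0.335,-17.72,-15.6,-1.72,0.088],
  ],
)

```text
time: 0.95
ee_pos: [0.3936, 0.1765, 0.2866]
ee_rot: [0.029, 1.0, 0.0, 0.0]
wrist_force: [1.5, 0.7, -0.1]
gripper_width: 0.0879
grip_force: 0.0
```

```bash
python3 -c "
from h import *
print(go([.48,0,.30]),env.state()['ee_rot'])"
```

```text
[-0.0966 -0.1712 -0.0134] [0.0293 0.9996 0.0001 0.0002]
```

>>> inch_along(
  rows=[
    [0,0,0,-3.88,-6.84,-0.52,0.088],
    [0,0,0,-3.88,-6.84,-0.52,0.088],
    [0,0,0,-3.88,-6.84,-0.52,0.088],
    [0,0,0,-3.88,-6.84,-0.52,0.088],
    [0,0,0,-3.88,-6.84,-0.52,0.088],
    [0,0,0,-3.88,-6.84,-0.52,0.088],
    [0,0,0,-3.88,-6.84,-0.52,0.088],
  ],
)

```text
time: 1.65
ee_pos: [0.4795, 0.0028, 0.2989]
ee_rot: [0.029, 1.0, 0.0, -0.001]
wrist_force: [-0.6, 0.4, 0.1]
gripper_width: 0.0881
grip_force: 0.0
```

Run:
```python
from h import *
K,T=cam("wrist"); im=env.capture("wrist"); cv2.imwrite("pics/w1.png",im[:,:,::-1]); print(env.state()["ee_pos"],env.state()["qvel"])
np.save("w1T.npy",T)
for nm,f,z in(("brass",brass,.024),("dark",dark,.012)):
    for x,y,a,c in blobs(f(im)):
        X=onz(K,T,(x,y),z); 
        if len(c)>5: print(nm,round(x,1),round(y,1),a,X[:2],np.array(csize(K,T,c,z)[1]))
```

```text
[0.4795 0.0032 0.2991] [ 0.0099 -0.0051 -0.0013 -0.0016 -0.0012 -0.0045]
brass 176.0 147.5 602.0 [ 0.4519 -0.1076] [0.0386 0.0397]
dark 26.2 176.0 84.0 [ 0.4824 -0.3411] [0.0171 0.0209]
dark 50.3 160.9 71.0 [ 0.462  -0.2989] [0.0057 0.0668]
dark 115.6 133.2 53.5 [ 0.4279 -0.1948] [0.013  0.0495]
dark 128.9 223.9 49.0 [ 0.5681 -0.202 ] [0.0138 0.0171]
dark 247.3 250.5 434.5 [ 0.6257 -0.0184] [0.0396 0.0413]
dark 250.6 315.1 50263.5 [ 0.7518 -0.021 ] [0.5282 0.8853]
dark 305.9 250.4 623.5 [0.6312 0.0767] [0.0477 0.0491]
dark 480.8 114.0 133.0 [0.4317 0.3242] [0.006  0.0913]
dark 506.1 190.4 101.5 [0.5474 0.3819] [0.0276 0.0804]
```

View pics/w1.png

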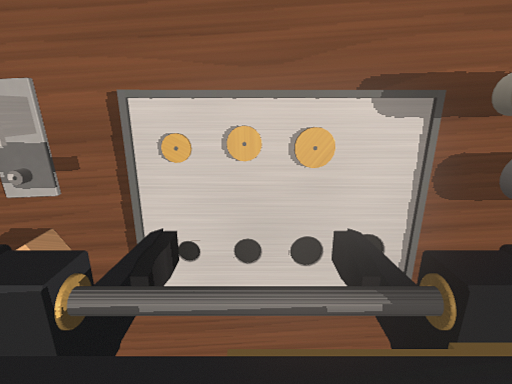

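The wrist view shows discs at (176,148), (244,143) and (315,148), and pockets at (189,251), (247,250), (306,250) and (369,245). I'll measure discs and pockets from straight above, in comparable views, so that calibration bias cancels.

Add to h.py:
```python
def brass(im):
    h=cv2.cvtColor(im,cv2.COLOR_RGB2HSV); m=(h[...,0]>12)&(h[...,0]<32)&(h[...,1]>125)&(h[...,2]>110)
    return cv2.morphologyEx(m.astype(np.uint8),cv2.MORPH_CLOSE,np.ones((7,7)))
def look(name,save,what=(("brass",brass,.024),("dark",dark,.012))):
    K,T=cam(name); im=env.capture(name); cv2.imwrite(f"pics/{save}.png",im[:,:,::-1]); np.save(f"{save}.npy",T)
    for nm,f,z in what:
        for x,y,a,c in blobs(f(im)):
            if len(c)<6: continue
            X=onz(K,T,(x,y),z); e=csize(K,T,c,z); ax=np.array(e[1])
            if ax[0]>.02 and ax[1]<.07 and ax[0]/ax[1]>.8: print(nm,round(x,1),round(y,1),a,"cen",X[:2],"ell",np.array(e[0]),ax)
```

```text
(no output)
```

>>> inch_along(
  rows=[
    [0,0,0,-2,0,2,0.088],
    [0,0,0,-2,0,2,0.088],
    [0,0,0,-2,0,2,0.088],
    [0,0,0,-2,0,2,0.088],
  ],
)

```text
time: 2.1
ee_pos: [0.5294, 0.0003, 0.2493]
ee_rot: [0.028, 1.0, 0.0, -0.001]
wrist_force: [0.4, -0.4, 1.1]
gripper_width: 0.088
grip_force: 0.0
```

```bash
python3 -c "
from h import *
look('wrist','w2')"
```

```text
brass 161.4 111.1 937.5 cen [ 0.4521 -0.1078] ell [ 0.4524 -0.1078] [0.0397 0.0413]
brass 241.6 105.8 1307.5 cen [ 0.4515 -0.0116] ell [ 0.452  -0.0116] [0.0472 0.0478]
brass 325.1 110.9 1770.0 cen [0.463  0.0877] ell [0.4636 0.0877] [0.0555 0.0558]
```

>>> inch_along(
  rows=[
    [0,0,0,-6.4,0,0,0.088],
    [0,0,0,-6.4,0,0,0.088],
    [0,0,0,-6.4,0,0,0.088],
    [0,0,0,-6.4,0,0,0.088],
    [0,0,0,-6.4,0,0,0.088],
    [0,0,0,-6.4,0,0,0.088],
  ],
)

```text
time: 2.75
ee_pos: [0.6891, -0.01, 0.2503]
ee_rot: [0.029, 1.0, -0.0, 0.0]
wrist_force: [-0.5, 0.6, -0.7]
gripper_width: 0.0879
grip_force: 0.0
```

```bash
python3 -c "
from h import *
look('wrist','w3')"
```

```text
dark 169.3 117.0 582.5 cen [ 0.6195 -0.1134] ell [ 0.6197 -0.1134] [0.0332 0.0337]
```

Run:
```python
from h import *
K=env.calibration("wrist")["camera_matrix"]
def width(prof,lev,inside):
    i=np.where(inside(prof))[0]; a,b=i[0],i[-1]
    L=a-(prof[a]-lev)/(prof[a]-prof[a-1]); Rr=b+(prof[b]-lev)/(prof[b]-prof[b+1]); return L,Rr
im=cv2.imread("pics/w2.png"); T=np.load("w2.npy"); S=cv2.cvtColor(im,cv2.COLOR_BGR2HSV)[...,1].astype(float)
for x,y in((161,115),(241,112),(325,115)):
    p=S[y-4,x-40:x+40]; print(p[5:75:2].astype(int)); lev=p[33:47].mean()/2
    L,Rr=width(p,lev,lambda q:q>lev); P=[onz(K,T,(x-40+t,y-4),.024) for t in(L,Rr)]; print(lev,np.linalg.norm(P[0]-P[1]),(P[0]+P[1])/2)
im=cv2.imread("pics/w3.png"); T=np.load("w3.npy"); G=im.max(2).astype(float)
K,T1=cam("wrist")
for j,c in enumerate([(.6195,-.1134),(.6255,-.0175),(.631,.077),(.6355,.1725)]):
    u=pix(K,T,(*c,.016)).round().astype(int); print(u); p=G[u[1],max(u[0]-45,0):u[0]+45]; print(p[5::2].astype(int))
```

```text
[ 25  25  24  25  24  25  26  24  13 146 154 154 154 153 153 154 125  11
  17 150 152 150 152 151 151 150 154  44  25  25  25  26  27  27  26]
54.107142857142854 0.04422049332176046 [ 0.4519 -0.1077  0.024 ]
[ 25  26  26  26  26  29  28   8 147 146 143 145 146 146 146 145 148 109
  29 131 145 144 143 146 145 146 145 146 116  19  27  29  28  27  26]
58.857142857142854 0.05035902686642807 [ 0.454  -0.0116  0.024 ]
[ 27  26  29  27  27  31 148 145 143 144 143 144 145 144 144 143 151  31
  15 101 145 146 144 144 144 146 144 143 142 150  54  25  27  26  25]
51.607142857142854 0.05908089277992344 [0.4631 0.088  0.024 ]
[168 117]
[229 229 229 230 229 230 230 230 230 230 230 230 233 187  52  64  64  67
  66  68  69  68  68  70  71  71  67  55 216 233 231 232 231 231 232 232
 231 231 231 232 232 231 231]
[246 117]
[232 232 231 231 231 231 232 231 231 231 237 126  81  86  84  83  85  86
  86  87  86  86  87  88  87  87  87  87  74 198 232 230 230 230 230 230
 230 230 230 230 230 230 229]
[323 117]
[230 230 230 230 229 229 229 230 198 147  85  87  88  89  88  88  87  88
  87  89  87  86  87  87  88  88  89  87  88  82 103 222 229 229 230 229
 229 230 230 230 230 230 230]
[401 116]
[228 230 230 230 230 230 236 148  86  88  89  88  87  87  88  88  86  87
  86  87  86  88  85  86  86  86  86  86  86  85  73 114 222 233 231 230
 232 230 231 231 231 231 232]
```

View pics/w3.png

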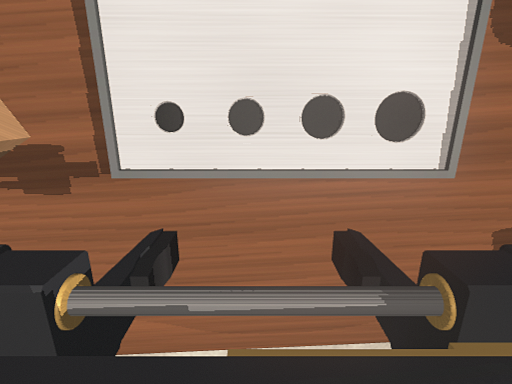

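The picture shows four pockets at (169,117), (246,117), (323,117) and (401,116). Half-level widths give about 44, 50 and 59 mm, so the discs are the 42, 50 and 58 mm ones and disc1 is absent. Next I'll refine the centres.

Add to h.py:
```python
def brass(im):
    h=cv2.cvtColor(im,cv2.COLOR_RGB2HSV); m=(h[...,0]>12)&(h[...,0]<32)&(h[...,1]>75)&(h[...,2]>100)
    return cv2.morphologyEx(m.astype(np.uint8),cv2.MORPH_CLOSE,np.ones((7,7)))
def dark(im): return im.max(2)<150
```

Run:
```python
from h import *
K=env.calibration("wrist")["camera_matrix"]
P={}
for s,f,z in(("w2",brass,.024),("w1",brass,.024),("w3",dark,.014)):
    im=cv2.imread(f"pics/{s}.png")[:,:,::-1].copy(); T=np.load(s+".npy")
    for x,y,a,c in blobs(f(im)):
        if len(c)<6 or a>4000: continue
        e=csize(K,T,c,z)
        if .03<e[1][0] and e[1][0]/e[1][1]>.85: print(s,a,(round(x,1),round(y,1)),np.array(e[0]),np.array(e[1]))
    # marks: dark spots inside brass
    if f is brass:
        g=im.max(2)
        for x,y,a,c in blobs(f(im),300,4000):
            if not(100<x<400): continue
            m=np.zeros(g.shape,np.uint8); cv2.circle(m,(int(x),int(y)),6,1,-1)
            w=np.clip(130.-g,0,None)*m; ys,xs=np.mgrid[:384,:512]; q=((w*xs).sum()/w.sum(),(w*ys).sum()/w.sum()); P.setdefault(s,[]).append(q); print(s,"mark",q,onz(K,T,q,.024))
tK,tT=cam("top")
for i in range(3): print("tri",tri([ray(K,np.load(s+".npy"),P[s][i]) for s in P]))
```

```text
w2 974.5 (161.3, 111.2) [ 0.4525 -0.1079] [0.0405 0.0421]
w2 1373.0 (241.5, 105.7) [ 0.4519 -0.0116] [0.0486 0.0488]
w2 1830.5 (325.3, 110.8) [0.4635 0.0879] [0.0565 0.0567]
w2 mark (np.float64(160.75393700787401), np.float64(111.50787401574803)) [ 0.4525 -0.1086  0.024 ]
w2 mark (np.float64(241.73222748815166), np.float64(106.31279620853081)) [ 0.4521 -0.0114  0.024 ]
w2 mark (np.float64(325.60765550239233), np.float64(111.49760765550239)) [0.4637 0.0883 0.024 ]Traceback (most recent call last):
  File "<stdin>", line 5, in <module>
    fid = stack.enter_context(open(os.fspath(file), "rb"))
                              ~~~~^^^^^^^^^^^^^^^^^^^^^^^
FileNotFoundError: [Errno 2] No such file or directory: 'w1.npy'
```

```bash
cp w1T.npy w1.npy
```

Run:
```python
from h import *
K=env.calibration("wrist")["camera_matrix"]
P={}
for s,f,z in(("w2",brass,.024),("w1",brass,.024),("w3",dark,.014)):
    im=cv2.imread(f"pics/{s}.png")[:,:,::-1].copy(); T=np.load(s+".npy")
    for x,y,a,c in blobs(f(im),300,4000):
        e=csize(K,T,c,z)
        if y<280 and .03<e[1][0] and e[1][0]/e[1][1]>.8:
            print(s,(round(x,1),round(y,1)),np.array(e[0]),np.array(e[1])); P.setdefault(s,[]).append((x,y))
for i in range(3): print("tri",tri([ray(K,np.load(s+".npy"),P[s][i]) for s in("w1","w2")]))
```

```text
w2 (21.7, 232.9) [ 0.5994 -0.3208] [0.056  0.0696]
w2 (161.3, 111.2) [ 0.4525 -0.1079] [0.0405 0.0421]
w2 (241.5, 105.7) [ 0.4519 -0.0116] [0.0486 0.0488]
w2 (325.3, 110.8) [0.4635 0.0879] [0.0565 0.0567]
w1 (175.8, 147.5) [ 0.4522 -0.108 ] [0.0404 0.0422]
w1 (243.8, 143.0) [ 0.4517 -0.0115] [0.0484 0.0486]
w1 (314.6, 147.0) [0.4633 0.0879] [0.0562 0.0568]
w3 (169.1, 116.7) [ 0.6194 -0.113 ] [0.0348 0.0353]
w3 (245.8, 116.7) [ 0.625 -0.018] [0.0431 0.0431]
w3 (322.5, 116.4) [0.6305 0.0769] [0.0511 0.0518]
w3 (399.5, 116.3) [0.6361 0.1721] [0.0592 0.0603]
tri [0.4304 0.0053 0.3885]
tri [ 0.4368 -0.0067  0.3144]
tri [0.4368 0.0136 0.3358]
```

```bash
python3 -c "
from h import *
print(go([.4635,.088,.08]))"
```

```text
[0.2308 0.0847 0.1704]
```

>>> inch_along(
  rows=[
    [0,0,0,9.24,3.4,6.8,0.088],
    [0,0,0,9.24,3.4,6.8,0.088],
    [0,0,0,9.24,3.4,6.8,0.088],
    [0,0,0,9.24,3.4,6.8,0.088],
    [0,0,0,9.24,3.4,6.8,0.088],
    [0,0,0,9.24,3.4,6.8,0.088],
    [0,0,0,9.24,3.4,6.8,0.088],
    [0,0,0,9.24,3.4,6.8,0.088],
  ],
)

```text
time: 3.6
ee_pos: [0.4627, 0.0885, 0.0799]
ee_rot: [0.029, 1.0, -0.0, 0.0]
wrist_force: [0.8, 0.3, 1.2]
gripper_width: 0.0877
grip_force: 0.0
```

```bash
python3 -c "
from h import *
print(go([.4635,.088,.037]))"
```

```text
[-0.0008 -0.0005  0.0429]
```

Scaled: 0.043 m is 1.72.

>>> inch_along(
  rows=[
    [0,0,0,0,0,1.72,0.088],
    [0,0,0,0,0,1.72,0.088],
    [0,0,0,0,0,1.72,0.05],
    [0,0,0,0,0,1.72,0.05],
    [0,0,0,0,0,1.72,0.05],
    [0,0,0,0,0,1.72,0.05],
    [0,0,0,0,0,1.72,0.05],
  ],
)

```text
time: 4.3
ee_pos: [0.4647, 0.088, 0.037]
ee_rot: [0.029, 1.0, -0.0, 0.001]
wrist_force: [-0.4, -0.4, 4.7]
gripper_width: 0.0565
grip_force: 30.0
```

```bash
python3 -c "
from h import *
print(go([.6361,.1721,.037])-go([.4635,.088,.037]))"
```

```text
[-0.1674  0.0941  0.0002]
```

Scaled: -0.1674 m is -6.696, -0.15 m is -6.

>>> inch_along(
  rows=[
    [0,0,0,-1.2,0.68,-0.02,0.05],
    [0,0,0,-2.4,1.36,-0.02,0.05],
    [0,0,0,-3.6,2.04,-0.02,0.05],
    [0,0,0,-4.8,2.72,-0.02,0.05],
    [0,0,0,-6,3.36,-0.02,0.05],
    [0,0,0,-6.696,3.76,-0.02,0.05],
    [0,0,0,-6.696,3.76,-0.02,0.05],
    [0,0,0,-6.696,3.76,-0.02,0.05],
  ],
)

```text
time: 5.1
ee_pos: [0.6356, 0.1719, 0.0359]
ee_rot: [0.029, 1.0, -0.0, -0.001]
wrist_force: [0.4, 0.2, -2.1]
gripper_width: 0.0571
grip_force: 30.0
```

```bash
python3 -c "
from h import *
for i in range(4): print(env.state()['ee_pos'],env.state()['wrist_force']); env.capture('top')"
```

```text
[0.6356 0.1719 0.0359] [ 0.3653  0.202  -2.0911]
[0.6352 0.1718 0.0359] [ 0.5348 -0.8302 -1.9999]
[0.6352 0.1716 0.0361] [ 0.2733  0.3137 -3.0421]
[0.6354 0.1716 0.0364] [ 0.2836 -0.0311 -1.9005]
```

>>> inch_along(
  rows=[
    [0,0,0,-0.028,0.016,0,0.05],
    [0,0,0,-0.028,0.016,0,0.068],
    [0,0,0,-0.028,0.016,0,0.068],
    [0,0,0,-0.028,0.016,0,0.068],
    [0,0,0,-0.028,0.016,-2,0.068],
    [0,0,0,-0.028,0.016,-4,0.068],
    [0,0,0,-0.028,0.016,-4,0.068],
  ],
)

```text
time: 6.0
ee_pos: [0.6426, 0.173, 0.1457]
ee_rot: [0.029, 1.0, 0.001, 0.007]
wrist_force: [1.7, 0.2, 1.1]
gripper_width: 0.0678
grip_force: 0.0
```

```bash
python3 -c "
from h import *
print(go([.69,.10,.2]))"
```

```text
[-0.0523 -0.07   -0.0537]
```

Scaled: -0.07 m is -2.8, -0.054 m is -2.16.

>>> inch_along(
  rows=[
    [0,0,0,-2.08,-2.8,-2.16,0.088],
    [0,0,0,-2.08,-2.8,-2.16,0.088],
    [0,0,0,-2.08,-2.8,-2.16,0.088],
    [0,0,0,-2.08,-2.8,-2.16,0.088],
    [0,0,0,-2.08,-2.8,-2.16,0.088],
  ],
)

```text
time: 6.5
ee_pos: [0.6841, 0.1002, 0.1894]
ee_rot: [0.029, 1.0, 0.0, -0.001]
wrist_force: [0.3, 0.4, 0.5]
gripper_width: 0.088
grip_force: 0.0
```

```bash
python3 -c "
from h import *
look('wrist','w4',(('brass',brass,.020),('dark',dark,.014))); print(env.state()['ee_pos'])"
```

```text
brass 322.1 129.4 2509.5 cen [0.6346 0.1716] ell [0.6354 0.1716] [0.0571 0.0576]
dark 47.9 130.1 892.0 cen [ 0.6189 -0.1133] ell [ 0.6193 -0.1134] [0.034 0.036]
dark 138.8 130.1 1376.0 cen [ 0.6245 -0.0184] ell [ 0.625  -0.0184] [0.0429 0.0438]
dark 230.0 129.9 1940.0 cen [0.6299 0.0768] ell [0.6306 0.0768] [0.0514 0.0515]
dark 299.2 130.9 142.0 cen [0.6352 0.1491] ell [0.636 0.172] [0.0595 0.0606]
[0.6839 0.1006 0.1892]
```

View pics/w4.png

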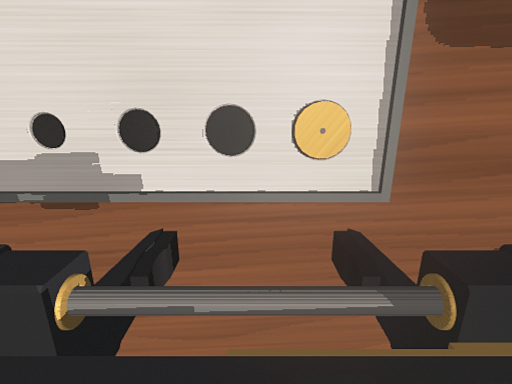

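The 58 mm disc sits at (322,129), centred in pocket 4 with a thin dark ring round it, so it is seated. Next is the 50 mm disc.

>>> inch_along(
  rows=[
    [0,0,0,8.4,-4,0,0.088],
    [0,0,0,8.4,-4,0,0.088],
    [0,0,0,8.4,-4,0,0.088],
    [0,0,0,8.4,-4,0,0.088],
    [0,0,0,8.4,-4,0.8,0.088],
    [0,0,0,8.4,-4,2.4,0.088],
    [0,0,0,8.4,-4,4.4,0.088],
    [0,0,0,8.4,-4,4.4,0.088],
  ],
)

```text
time: 7.35
ee_pos: [0.463, 0.0142, 0.0743]
ee_rot: [0.029, 1.0, 0.002, -0.008]
wrist_force: [-0.6, -0.5, -1.2]
gripper_width: 0.088
grip_force: 0.0
```

```bash
python3 -c "
from h import *
look('wrist','w5',(('brass',brass,.024),)); print(go([.452,-.0116,.037]))"
```

```text
brass 72.5 217.9 2779.5 cen [ 0.4515 -0.1081] ell [ 0.4521 -0.1081] [0.0403 0.0427]
brass 216.4 208.5 4111.0 cen [ 0.4506 -0.0111] ell [ 0.4515 -0.0112] [0.0487 0.0504]
[ 0.0119 -0.0261  0.0407]
```

Scaled: -0.026 m is -1.04, 0.012 m is 0.48.

>>> inch_along(
  rows=[
    [0,0,0,0.48,-1.04,0,0.088],
    [0,0,0,0.48,-1.04,0,0.088],
    [0,0,0,0.48,-1.04,0,0.088],
  ],
)

```text
time: 7.7
ee_pos: [0.4578, -0.0133, 0.0831]
ee_rot: [0.03, 1.0, -0.0, 0.002]
wrist_force: [-0.9, 1.0, 0.2]
gripper_width: 0.0874
grip_force: 0.0
```

```bash
python3 -c "
from h import *
print(go([.452,-.0116,.037]))"
```

```text
[0.006  0.0014 0.046 ]
```

Scaled: 0.046 m is 1.84, 0.02 m is 0.8.

>>> inch_along(
  rows=[
    [0,0,0,0.24,0.06,0.8,0.088],
    [0,0,0,0.24,0.06,1.84,0.088],
    [0,0,0,0.24,0.06,1.84,0.088],
    [0,0,0,0.24,0.06,1.84,0.088],
  ],
)

```text
time: 8.1
ee_pos: [0.4518, -0.011, 0.0361]
ee_rot: [0.029, 1.0, -0.0, 0.001]
wrist_force: [0.2, 1.0, 0.5]
gripper_width: 0.088
grip_force: 0.0
```

```bash
python3 -c "
from h import *
print(go([.452,-.0116,.037]))"
```

```text
[-0.0003 -0.0006 -0.0009]
```

>>> inch_along(
  rows=[
    [0,0,0,0,0,0,0.04],
    [0,0,0,0,0,0,0.04],
    [0,0,0,0,0,0,0.04],
    [0,0,0,0,0,0,0.04],
    [0,0,0,0,0,0,0.04],
  ],
)

```text
time: 8.6
ee_pos: [0.451, -0.0115, 0.0354]
ee_rot: [0.029, 1.0, -0.0, 0.001]
wrist_force: [-0.1, 0.9, 5.4]
gripper_width: 0.0502
grip_force: 3.1
```

>>> inch_along(
  rows=[
    [0,0,0,-1.2,0.68,0,0.04],
    [0,0,0,-2.4,1.36,0,0.04],
    [0,0,0,-3.6,2.04,0,0.04],
    [0,0,0,-4.8,2.72,0,0.04],
    [0,0,0,-6,3.4,0,0.04],
    [0,0,0,-6.92,3.948,0,0.04],
    [0,0,0,-6.92,3.948,0,0.04],
    [0,0,0,-6.92,3.948,0,0.04],
  ],
)

```text
time: 9.4
ee_pos: [0.6302, 0.0772, 0.0355]
ee_rot: [0.029, 1.0, 0.0, 0.002]
wrist_force: [3.7, 2.0, 5.2]
gripper_width: 0.0489
grip_force: 33.4
```

```bash
python3 -c "
from h import *
print(go([.6305,.0769,.037]));env.capture('top');print(go([.6305,.0769,.037]))"
```

```text
[-0.0003 -0.0003 -0.0015]
[-0.0008 -0.0001 -0.0016]
```

>>> inch_along(
  rows=[
    [0,0,0,-0.012,0,0,0.04],
    [0,0,0,-0.012,0,0,0.062],
    [0,0,0,-0.012,0,0,0.062],
    [0,0,0,-0.012,0,0,0.062],
    [0,0,0,-0.012,0,-1.2,0.062],
    [0,0,0,-0.012,0,-2.8,0.062],
    [0,0,0,-0.012,0,-2.8,0.062],
  ],
)

```text
time: 10.15
ee_pos: [0.6309, 0.0762, 0.1095]
ee_rot: [0.03, 1.0, -0.0, 0.003]
wrist_force: [1.8, -0.2, 0.6]
gripper_width: 0.0619
grip_force: 0.0
```

```bash
python3 -c "
from h import *
print(go([.69,.05,.19]))"
```

```text
[-0.061  -0.0227 -0.0802]
```

>>> inch_along(
  rows=[
    [0,0,0,-2.4,-0.92,-3.2,0.088],
    [0,0,0,-2.4,-0.92,-3.2,0.088],
    [0,0,0,-2.4,-0.92,-3.2,0.088],
    [0,0,0,-2.4,-0.92,-3.2,0.088],
  ],
)

```text
time: 10.55
ee_pos: [0.6874, 0.0495, 0.1846]
ee_rot: [0.03, 1.0, -0.0, -0.0]
wrist_force: [0.4, 0.8, -0.5]
gripper_width: 0.0877
grip_force: 0.0
```

```bash
python3 -c "
from h import *
look('wrist','w6',(('brass',brass,.020),('dark',dark,.014)));print(go([.4524,-.1078,.09]))"
```

```text
brass 278.6 123.5 1949.0 cen [0.6295 0.0762] ell [0.6301 0.0762] [0.0491 0.0493]
brass 373.5 122.8 2654.0 cen [0.6345 0.1711] ell [0.6353 0.171 ] [0.0568 0.0581]
dark 92.6 124.2 972.5 cen [ 0.619  -0.1133] ell [ 0.6194 -0.1133] [0.0348 0.0364]
dark 185.7 124.0 1480.0 cen [ 0.6245 -0.0182] ell [ 0.625  -0.0182] [0.0437 0.044 ]
dark 266.4 125.0 133.5 cen [0.6305 0.0642] ell [0.6303 0.0763] [0.0517 0.0535]
dark 349.9 124.6 198.5 cen [0.6353 0.1495] ell [0.6361 0.173 ] [0.0596 0.0617]
[ 0.2234 -0.1715  0.0937]
```

Scaled: 0.02 m is 0.8, 0.223 m is 8.92.

>>> inch_along(
  rows=[
    [0,0,0,8.92,-6.84,0,0.088],
    [0,0,0,8.92,-6.84,0,0.088],
    [0,0,0,8.92,-6.84,0,0.088],
    [0,0,0,8.92,-6.84,0,0.088],
    [0,0,0,8.92,-6.84,0.8,0.088],
    [0,0,0,8.92,-6.84,2.4,0.088],
    [0,0,0,8.92,-6.84,3.76,0.088],
    [0,0,0,8.92,-6.84,3.76,0.088],
  ],
)

```text
time: 11.4
ee_pos: [0.4479, -0.1043, 0.0845]
ee_rot: [0.03, 1.0, 0.003, -0.007]
wrist_force: [-0.7, 0.8, -0.2]
gripper_width: 0.0882
grip_force: 0.0
```

>>> inch_along(
  rows=[
    [0,0,0,0,0,0,0.088],
    [0,0,0,0,0,0,0.088],
  ],
)

```text
time: 11.6
ee_pos: [0.456, -0.107, 0.0921]
ee_rot: [0.029, 1.0, -0.0, 0.001]
wrist_force: [-0.3, -0.1, 0.1]
gripper_width: 0.0882
grip_force: 0.0
```

```bash
python3 -c "
from h import *
look('wrist','w7',(('brass',brass,.024),)); print(go([.4524,-.1078,.0365]))"
```

```text
brass 253.3 207.2 2376.0 cen [ 0.4512 -0.1084] ell [ 0.4519 -0.1084] [0.0406 0.0423]
[ 0.0042 -0.0008  0.056 ]
```

>>> inch_along(
  rows=[
    [0,0,0,0.16,-0.04,1.2,0.088],
    [0,0,0,0.16,-0.04,2.24,0.088],
    [0,0,0,0.16,-0.04,2.24,0.088],
    [0,0,0,0.16,-0.04,2.24,0.035],
    [0,0,0,0.16,-0.04,2.24,0.035],
    [0,0,0,0.16,-0.04,2.24,0.035],
    [0,0,0,0.16,-0.04,2.24,0.035],
    [0,0,0,0.16,-0.04,2.24,0.035],
  ],
)

```text
time: 12.45
ee_pos: [0.4515, -0.1079, 0.0354]
ee_rot: [0.029, 1.0, -0.0, 0.001]
wrist_force: [0.3, 1.3, 4.9]
gripper_width: 0.0505
grip_force: 2.6
```

```bash
python3 -c "
from h import *
print(go([.4522,-.1082,.0365]),go([.625,-.0182,.0365]))"
```

```text
[-0.0007 -0.0002 -0.0011] [-0.1679  0.0998 -0.0009]
```

Still closing (width 50 mm), so I'll give it more time before sliding.

>>> inch_along(
  rows=[
    [0,0,0,0,0,0,0.035],
    [0,0,0,0,0,0,0.035],
    [0,0,0,0,0,0,0.035],
  ],
)

```text
time: 12.75
ee_pos: [0.4516, -0.108, 0.0354]
ee_rot: [0.029, 1.0, -0.0, 0.001]
wrist_force: [0.1, 2.4, 6.5]
gripper_width: 0.0407
grip_force: 30.8
```

Scaled: -0.1678 m is -6.712, -0.15 m is -6.

>>> inch_along(
  rows=[
    [0,0,0,-1.2,0.72,0,0.035],
    [0,0,0,-2.4,1.44,0,0.035],
    [0,0,0,-3.6,2.16,0,0.035],
    [0,0,0,-4.8,2.88,0,0.035],
    [0,0,0,-6,3.6,0,0.035],
    [0,0,0,-6.712,4,0,0.035],
    [0,0,0,-6.712,4,0,0.035],
    [0,0,0,-6.712,4,0,0.035],
  ],
)

```text
time: 13.55
ee_pos: [0.6257, -0.0177, 0.0355]
ee_rot: [0.029, 1.0, 0.0, 0.001]
wrist_force: [2.8, 1.4, 4.6]
gripper_width: 0.0406
grip_force: 32.6
```

```bash
python3 -c "
from h import *
print(go([.625,-.0182,.037]));env.capture('top');print(go([.625,-.0182,.037]))"
```

```text
[ 0.0006 -0.0005 -0.0015]
[ 0.0001 -0.0002 -0.0015]
```

Scaled: -0.14 m is -5.6, -0.09 m is -3.6.

>>> inch_along(
  rows=[
    [0,0,0,0,0,0,0.055],
    [0,0,0,0,0,0,0.055],
    [0,0,0,0,0,0,0.055],
    [0,0,0,0,0,0,0.055],
    [0,0,0,0,0,-1.6,0.055],
    [0,0,0,0,0,-3.6,0.055],
    [0,0,0,-2.4,0.8,-5.6,0.088],
    [0,0,0,-2.4,0.8,-5.6,0.088],
  ],
)

```text
time: 14.4
ee_pos: [0.6863, -0.0023, 0.1781]
ee_rot: [0.03, 1.0, -0.0, 0.001]
wrist_force: [0.7, 0.1, -0.2]
gripper_width: 0.0688
grip_force: 0.0
```

>>> inch_along(
  rows=[
    [0,0,0,0,0,0,0.088],
    [0,0,0,0,0,0,0.088],
  ],
)

```text
time: 14.6
ee_pos: [0.6839, -0.002, 0.1734]
ee_rot: [0.03, 1.0, -0.0, -0.001]
wrist_force: [-0.1, -0.5, -0.6]
gripper_width: 0.0847
grip_force: 0.0
```

```bash
python3 -c "
from h import *
look('wrist','w8',(('brass',brass,.020),('dark',dark,.014)))
K,T=cam('top'); im=env.capture('top'); cv2.imwrite('pics/t2.png',im[:,:,::-1])
print(go([.52,-.29,.25]))"
```

```text
brass 234.5 126.5 1452.0 cen [ 0.6252 -0.0188] ell [ 0.6256 -0.0188] [0.0408 0.0414]
brass 332.7 124.9 2100.0 cen [0.6294 0.076 ] ell [0.63   0.0759] [0.049  0.0496]
brass 430.9 124.2 2926.0 cen [0.6343 0.1705] ell [0.6352 0.1704] [0.0568 0.0596]
dark 139.1 125.7 1062.5 cen [ 0.6192 -0.1132] ell [ 0.6195 -0.1132] [0.0354 0.0364]
dark 233.2 119.8 178.0 cen [ 0.6191 -0.02  ] ell [ 0.6255 -0.0195] [0.0435 0.046 ]
dark 313.3 125.2 159.0 cen [0.6289 0.0584] ell [0.6304 0.0771] [0.0517 0.0538]
dark 407.4 125.3 281.0 cen [0.6345 0.1511] ell [0.636 0.174] [0.06   0.0627]
[ 0.1459 -0.2973 -0.0772]
```

View pics/w8.png

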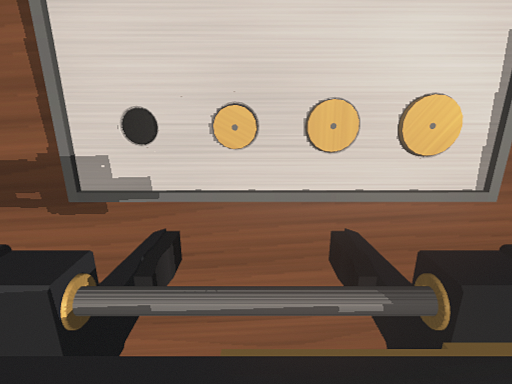

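All three discs sit in their rings, at (235,127), (333,126) and (433,126), with pocket 1 empty. Now the rack.

Scaled: -0.3 m is -12, 0.145 m is 5.8.

>>> inch_along(
  rows=[
    [0,0,0,5.8,-12,-3.2,0.088],
    [0,0,0,5.8,-12,-3.2,0.088],
    [0,0,0,5.8,-12,-3.2,0.088],
    [0,0,0,5.8,-12,-3.2,0.088],
    [0,0,0,5.8,-12,-3.2,0.088],
    [0,0,0,5.8,-12,-3.2,0.088],
    [0,0,0,5.8,-12,-3.2,0.088],
    [0,0,0,5.8,-12,-3.2,0.088],
  ],
)

```text
time: 15.5
ee_pos: [0.5196, -0.2968, 0.2546]
ee_rot: [0.033, 0.999, -0.001, -0.001]
wrist_force: [0.7, -0.2, 0.2]
gripper_width: 0.0884
grip_force: 0.0
```

>>> inch_along(
  rows=[
    [0,0,0,0,0,0,0.088],
    [0,0,0,0,0,0,0.088],
  ],
)

```text
time: 15.7
ee_pos: [0.5225, -0.291, 0.2533]
ee_rot: [0.029, 1.0, 0.001, -0.001]
wrist_force: [-0.1, 0.5, 0.6]
gripper_width: 0.088
grip_force: 0.0
```

```bash
python3 -c "
from h import *
look('wrist','w9',());print(env.state()['ee_pos'])"
```

```text
[ 0.5229 -0.2908  0.2534]
```

View pics/w9.png

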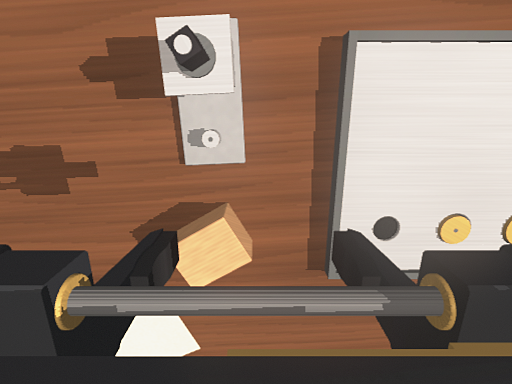

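The shelf corners are near (156,16), (229,14), (234,93) and (165,97). The white cap on the grip is at (183,45), the collar at (197,60), the anvil mark at (210,139) and the carton at (213,245). I'll look again from over the rack, with two views for height.

```bash
python3 -c "
from h import *
K=env.calibration('wrist')['camera_matrix'];T=np.load('w9.npy')
for p in((156,16),(229,14),(234,93),(165,97)): print(onz(K,T,p,.075))
print(onz(K,T,(210,139),.03),onz(K,T,(183,45),.127))"
```

```text
[ 0.3592 -0.3755  0.075 ]
[ 0.3615 -0.3062  0.075 ]
[ 0.4322 -0.3072  0.075 ]
[ 0.4319 -0.3778  0.075 ]
[ 0.4809 -0.3436  0.03  ] [ 0.3961 -0.342   0.127 ]
```

>>> inch_along(
  rows=[
    [0,0,0,0.8,-2.8,0,0.088],
    [0,0,0,0.8,-2.8,0,0.088],
    [0,0,0,0.8,-2.8,0,0.088],
    [0,0,0,0.8,-2.8,0,0.088],
  ],
)

```text
time: 16.15
ee_pos: [0.4994, -0.3598, 0.254]
ee_rot: [0.029, 1.0, 0.001, -0.0]
wrist_force: [0.4, 1.3, 0.1]
gripper_width: 0.0882
grip_force: 0.0
```

```bash
python3 -c "
from h import *
look('wrist','w10',());print(env.state()['ee_pos'])
im=cv2.imread('pics/w10.png'); cv2.imwrite('pics/w10c.png',cv2.resize(im[0:200,150:350],None,fx=3,fy=3,interpolation=cv2.INTER_CUBIC))"
```

```text
[ 0.4996 -0.3595  0.2542]
```

View pics/w10c.png

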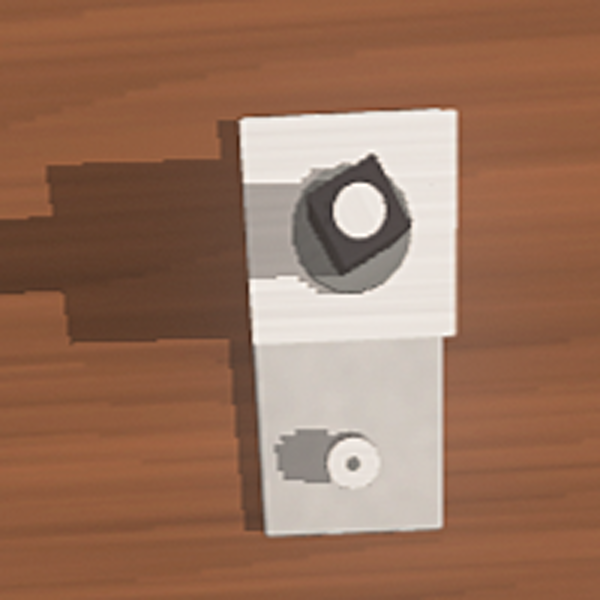

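Run:
```python
from h import *
K=env.calibration('wrist')['camera_matrix'];T=np.load('w10.npy')
im=cv2.imread('pics/w10.png'); g=im.max(2)
print(g[48:96:2,248:292:2])
# circle cap + anvil mark in two views, triangulated
T9=np.load('w9.npy');i9=cv2.imread('pics/w9.png').min(2)
def cap(gm,x,y,r):
    m=np.zeros(gm.shape,np.uint8);cv2.circle(m,(x,y),r,1,-1)
    b=max(blobs((gm>150)&(m>0),5),key=lambda b:b[2]); return b[:2]
a=cap(im.min(2),270,70,11);b=cap(i9,183,45,11);print("cap",a,b,tri([ray(K,T,a),ray(K,T9,b)]),onz(K,T,a,.127))
a=(150+353/3,463/3);print("anvil",tri([ray(K,T,a),ray(K,T9,(210,139))]),onz(K,T,a,.03))
S=[(240,118),(457,110),(457,333),(253,342)]
print("shelf",np.array([onz(K,T,(150+u/3,v/3),.075) for u,v in S]),np.mean([onz(K,T,(150+u/3,v/3),.075) for u,v in S],0))
```

```text
[[233 233 232 231 232 232 232 230 230 231 232 232 232 232 233 233 234 233
  234 235 236 236]
 [234 235 236 235 235 235 235 235 236 236 236 236 244 247 237 234 235 234
  234 234 234 234]
 [232 233 232 232 232 232 232 232 233 233 235 251 127  72 226 234 233 234
  234 233 234 233]
 [233 233 233 235 235 235 236 245 184 196 215  70  77  76 141 239 233 233
  233 234 233 233]
 [233 233 237 178 184 170 167 141 132  79  73  81  83  83  66 233 236 235
  235 235 235 235]
 [236 240 224 175 148 143 150  90  77  82  81  80  80  83  79 128 247 240
  238 238 238 238]
 [246 218 177 127 110 101  79  80  79  69  85  99  59  75  82  75 147 241
  233 233 232 232]
 [168 176 125 106  78  79  81  74 120 247 241 243 244 204  69  80  95 192
  241 235 233 234]
 [172 150  91  79  80  80  80  82 246 235 233 236 236 240 203  74  77 131
  183 237 235 235]
 [182 110  77  80  80  81  72 216 238 234 234 233 237 236 245 110  81  99
  139 241 233 233]
 [143 102  77  78  81  74  63 244 235 234 234 233 236 236 239 180  81  78
  129 238 239 239]
 [130 105  83  66  82  81  58 243 233 235 233 234 232 237 238 192  81  82
   
[... 766 characters left out ...]
134 101 104 106 107  92  64  72  75  61 126 144 143 144 142 140 128
  233 236 235 235]
 [170 177 107 105 103 103 105  82  62  79 144 145 143 143 142 137 129 230
  238 235 234 234]
 [242 167 176 105 137 137 141 140 139 147 143 142 142 138 139 133 225 237
  234 234 234 233]
 [238 239 216 175 118 129 145 141 142 143 143 140 136 140 126 227 240 237
  236 236 235 235]]
cap (269.4137168141593, 69.53982300884955) (182.33333333333334, 44.03413654618474) [ 0.3957 -0.342   0.1287] [ 0.3954 -0.3419  0.127 ]
anvil [ 0.4805 -0.343   0.0332] [ 0.481  -0.3429  0.03  ]
shelf [[ 0.36   -0.376   0.075 ]
 [ 0.3618 -0.3059  0.075 ]
 [ 0.431  -0.3066  0.075 ]
 [ 0.4298 -0.3774  0.075 ]] [ 0.3956 -0.3415  0.075 ]
```

Triangulated heights agree (cap 0.129 m, anvil 0.033 m). The grip corners at (273.5,51.5), (286,74), (265.5,88.5) and (252,67) form a square turned −33° to the tool.

```bash
python3 -c "
from h import *
print(go([.3955,-.342,.18]),env.state()['qpos'])"
```

```text
[0.1049 0.0114 0.0743] [-0.8165  0.2733  1.503   0.0006  1.3668 -2.3301]
```

The rows are not in the units I measure in: shifts go in units of 25 mm. I convert before sending: 0.105 m is 4.2, 0.074 m is 2.96.

>>> inch_along(
  rows=[
    [0,0,-0.576,4.2,0.46,2.96,0.088],
    [0,0,-0.576,4.2,0.46,2.96,0.088],
    [0,0,-0.576,4.2,0.46,2.96,0.088],
    [0,0,-0.576,4.2,0.46,2.96,0.088],
    [0,0,-0.576,4.2,0.46,2.96,0.088],
    [0,0,-0.576,4.2,0.46,2.96,0.088],
  ],
)

```text
time: 16.8
ee_pos: [0.3959, -0.343, 0.1814]
ee_rot: [-0.255, 0.967, -0.0, 0.0]
wrist_force: [0.5, -0.2, -0.1]
gripper_width: 0.0882
grip_force: 0.0
```

```bash
python3 -c "
from h import *
env.capture('top');print(go([.3955,-.342,.108]),env.state()['qpos'])"
```

```text
[-0.0002  0.0014  0.0735] [-0.941   0.1502  1.806   0.0002  1.184  -3.0276]
```

Scaled: 0.073 m is 2.92, 0.04 m is 1.6.

>>> inch_along(
  rows=[
    [0,0,0,0,0.04,1.6,0.088],
    [0,0,0,0,0.04,2.92,0.088],
    [0,0,0,0,0.04,2.92,0.088],
  ],
)

```text
time: 17.15
ee_pos: [0.3931, -0.3398, 0.1042]
ee_rot: [-0.255, 0.967, 0.004, -0.001]
wrist_force: [-0.4, 0.6, -0.3]
gripper_width: 0.0882
grip_force: 0.0
```

>>> inch_along(
  rows=[
    [0,0,0,0,0,0,0.015],
    [0,0,0,0,0,0,0.015],
    [0,0,0,0,0,0,0.015],
    [0,0,0,0,0,0,0.015],
    [0,0,0,0,0,0,0.015],
    [0,0,0,0,0,0,0.015],
    [0,0,0,0,0,0,0.015],
    [0,0,0,0,0,0,0.015],
  ],
)

```text
time: 17.95
ee_pos: [0.3944, -0.3427, 0.1079]
ee_rot: [-0.256, 0.967, 0.0, -0.0]
wrist_force: [-1.7, 0.2, -0.1]
gripper_width: 0.0264
grip_force: 0.0
```

>>> inch_along(
  rows=[
    [0,0,0,0,0,0,0.015],
    [0,0,0,0,0,0,0.015],
    [0,0,0,0,0,0,0.015],
  ],
)

```text
time: 18.25
ee_pos: [0.3943, -0.3426, 0.1078]
ee_rot: [-0.256, 0.967, 0.0, -0.0]
wrist_force: [-0.3, -0.2, 0.7]
gripper_width: 0.0217
grip_force: 29.8
```

>>> inch_along(
  rows=[
    [0,0,0,0,0,-0.8,0.015],
    [0,0,0,0,0,-2,0.015],
    [0,0,0,0,0,-3.2,0.015],
    [0,0,0,0,0,-3.2,0.015],
    [0,0,0,0,0,-3.2,0.015],
  ],
)

```text
time: 18.75
ee_pos: [0.3944, -0.3426, 0.1877]
ee_rot: [-0.256, 0.967, -0.0, 0.0]
wrist_force: [0.1, -0.3, -2.1]
gripper_width: 0.0218
grip_force: 29.8
```

```bash
python3 -c "
from h import *
print(go([.4808,-.343,.125]),env.state()['wrist_force'])
for n in('side','wrist'): cv2.imwrite(f'pics/p_{n}.png',env.capture(n)[:,:,::-1])
s=cv2.imread('pics/p_side.png')[200:360,240:440];w=cv2.imread('pics/p_wrist.png')[150:384,120:400]
cv2.imwrite('pics/p.png',np.hstack([cv2.resize(s,(400,320)),cv2.resize(w,(383,320))]))"
```

```text
[-0.0749 -0.043   0.0627] [ 0.0676 -0.2676 -2.0703]
```

View pics/p.png

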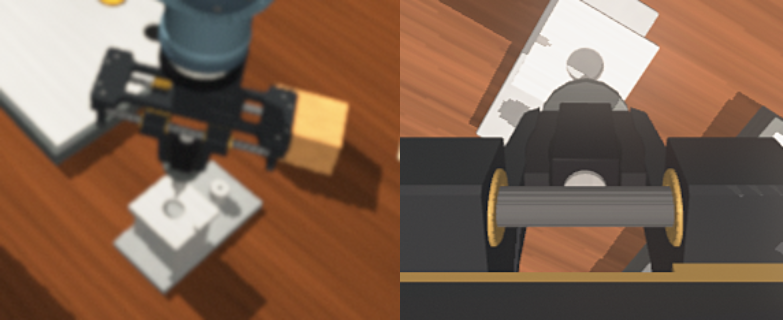

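>>> inch_along(
  rows=[
    [0,0,0,-3,-1.72,0.8,0.015],
    [0,0,0,-3,-1.72,1.6,0.015],
    [0,0,0,-3,-1.72,2.4,0.015],
    [0,0,0,-3,-1.72,2.4,0.015],
    [0,0,0,-3,-1.72,2.4,0.015],
    [0,0,0,-3,-1.72,2.4,0.015],
  ],
)

```text
time: 19.45
ee_pos: [0.4806, -0.3434, 0.1286]
ee_rot: [-0.255, 0.967, -0.0, 0.0]
wrist_force: [0.4, -0.4, -1.3]
gripper_width: 0.0218
grip_force: 29.8
```

```bash
python3 -c "
from h import *
print(go([.4808,-.343,.1143]),env.state()['wrist_force'])"
```

```text
[-0.0004  0.0002  0.0143] [ 0.3642 -0.4077 -1.2955]
```

Hold ≥0.8 s: use 2 calls of 8 rows with ~1.3 s hold.

>>> inch_along(
  rows=[
    [0,0,0,0,0,0.4,0.015],
    [0,0,0,0,0,0.572,0.015],
    [0,0,0,0,0,0.572,0.015],
    [0,0,0,0,0,0.572,0.015],
    [0,0,0,0,0,0.572,0.015],
    [0,0,0,0,0,0.572,0.015],
    [0,0,0,0,0,0.572,0.015],
    [0,0,0,0,0,0.572,0.015],
  ],
)

```text
time: 20.25
ee_pos: [0.4808, -0.343, 0.1137]
ee_rot: [-0.256, 0.967, -0.0, -0.0]
wrist_force: [-1.6, -0.4, 1.0]
gripper_width: 0.0219
grip_force: 29.8
```

>>> inch_along(
  rows=[
    [0,0,0,0,0,0,0.015],
    [0,0,0,0,0,0,0.015],
    [0,0,0,0,0,0,0.015],
    [0,0,0,0,0,0,0.015],
    [0,0,0,0,0,0,0.015],
    [0,0,0,0,0,0,0.015],
  ],
)

```text
time: 20.85
ee_pos: [0.4809, -0.343, 0.1136]
ee_rot: [-0.256, 0.967, -0.0, 0.0]
wrist_force: [-1.1, 0.0, 0.5]
gripper_width: 0.022
grip_force: 29.8
```

The force change is about 2.3 N, so the stylus gave roughly 3.7 mm. Lift, then check that the discs are still in place.

Scaled: -0.05 m is -2, -0.02 m is -0.8.

>>> inch_along(
  rows=[
    [0,0,0,0,0,-0.8,0.015],
    [0,0,0,0,0,-2,0.015],
    [0,0,0,0,0,-2,0.015],
  ],
)

```text
time: 21.15
ee_pos: [0.4827, -0.3445, 0.1673]
ee_rot: [-0.256, 0.967, -0.003, 0.002]
wrist_force: [0.8, -0.3, -1.6]
gripper_width: 0.0222
grip_force: 29.8
```

Run:
```python
from h import *
K,T=cam('top')
for s in('pics/t2.png',None):
    im=cv2.imread(s)[:,:,::-1].copy() if s else env.capture('top')
    for x,y,a,c in blobs(brass(im),80):
        X=onz(K,T,(x,y),.02)
        if .38<X[0]<.7 and -.15<X[1]<.23: print(s,a,X[:2])
print(go([.6253,-.0185,.15]))
```

```text
pics/t2.png 321.0 [0.6333 0.1724]
None 79134.0 [0.6536 0.1732]
None 321.0 [0.6333 0.1724]
None 239.0 [0.6279 0.0775]
None 171.0 [ 0.6237 -0.0172]
[-0.2855  0.2118  0.0147]
```

Scaled: -0.2855 m is -11.42, 0.2118 m is 8.472.

>>> inch_along(
  rows=[
    [0,0,0,-11.42,8.472,0,0.015],
    [0,0,0,-11.42,8.472,0,0.015],
    [0,0,0,-11.42,8.472,0,0.015],
    [0,0,0,-11.42,8.472,0,0.015],
    [0,0,0,-11.42,8.472,0,0.015],
    [0,0,0,-11.42,8.472,0,0.015],
    [0,0,0,-11.42,8.472,0,0.015],
    [0,0,0,-11.42,8.472,0.6,0.015],
  ],
)

```text
time: 22.0
ee_pos: [0.6261, -0.0122, 0.1486]
ee_rot: [-0.258, 0.966, 0.0, 0.002]
wrist_force: [-0.2, -0.5, -1.5]
gripper_width: 0.0217
grip_force: 29.8
```

>>> inch_along(
  rows=[
    [0,0,0,0,0,0.8,0.015],
    [0,0,0,0,0,0.8,0.015],
    [0,0,0,0,0,0.8,0.015],
    [0,0,0,0,0,0.8,0.015],
  ],
)

```text
time: 22.4
ee_pos: [0.6243, -0.0185, 0.1288]
ee_rot: [-0.255, 0.967, -0.0, 0.0]
wrist_force: [-0.4, -0.6, -0.7]
gripper_width: 0.022
grip_force: 29.8
```

Run:
```python
from h import *
print(go([.6253,-.0185,.104]))
cv2.imwrite('pics/w11.png',env.capture('wrist')[:,:,::-1])
```

```text
[-0.0009 -0.0004  0.0248]
```

View pics/w11.png

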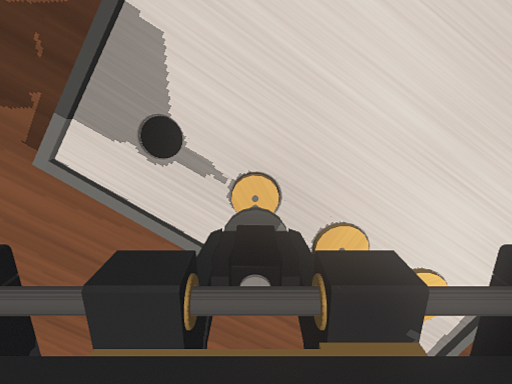

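The probe is in line with disc 2, its mark at (255,198). Press.

Scaled: 0.0245 m is 0.98, 0.015 m is 0.6.

>>> inch_along(
  rows=[
    [0,0,0,-0.028,0,0.6,0.015],
    [0,0,0,-0.028,0,0.98,0.015],
    [0,0,0,-0.028,0,0.98,0.015],
    [0,0,0,-0.028,0,0.98,0.015],
    [0,0,0,-0.028,0,0.98,0.015],
    [0,0,0,-0.028,0,0.98,0.015],
    [0,0,0,-0.028,0,0.98,0.015],
    [0,0,0,-0.028,0,0.98,0.015],
  ],
)

```text
time: 23.25
ee_pos: [0.6249, -0.0173, 0.1043]
ee_rot: [-0.256, 0.967, -0.0, 0.0]
wrist_force: [-0.7, 0.4, 1.0]
gripper_width: 0.0216
grip_force: 29.8
```

>>> inch_along(
  rows=[
    [0,0,0,0,0,0,0.015],
    [0,0,0,0,0,0,0.015],
    [0,0,0,0,0,0,0.015],
    [0,0,0,0,0,0,0.015],
    [0,0,0,0,0,0,0.015],
    [0,0,0,0,0,0,0.015],
  ],
)

```text
time: 23.85
ee_pos: [0.6249, -0.0173, 0.1041]
ee_rot: [-0.256, 0.967, 0.0, 0.0]
wrist_force: [-1.2, -0.0, 0.7]
gripper_width: 0.0217
grip_force: 29.8
```

```bash
python3 -c "
from h import *
print(go([.6301,.0763,.125]))"
```

```text
[-0.0508  0.0788 -0.0209]
```

Scaled: 0.0785 m is 3.14, -0.051 m is -2.04.

>>> inch_along(
  rows=[
    [0,0,0,0,0,-1,0.015],
    [0,0,0,-1,1.6,-1.2,0.015],
    [0,0,0,-2.04,3.14,-1.2,0.015],
    [0,0,0,-2.04,3.14,-1.2,0.015],
    [0,0,0,-2.04,3.14,-1.2,0.015],
    [0,0,0,-2.04,3.14,-0.8,0.015],
    [0,0,0,-2.04,3.14,-0.8,0.015],
  ],
)

```text
time: 24.55
ee_pos: [0.6293, 0.0749, 0.122]
ee_rot: [-0.255, 0.967, 0.0, -0.001]
wrist_force: [-0.4, -0.0, -1.9]
gripper_width: 0.0222
grip_force: 29.8
```

```bash
python3 -c "
from h import *
env.capture('wrist');print(go([.6301,.0763,.104]))"
```

```text
[-0.0013  0.0009  0.0185]
```

>>> inch_along(
  rows=[
    [0,0,0,-0.04,0.04,0.4,0.015],
    [0,0,0,-0.04,0.04,0.748,0.015],
    [0,0,0,-0.04,0.04,0.748,0.015],
    [0,0,0,-0.04,0.04,0.748,0.015],
    [0,0,0,-0.04,0.04,0.748,0.015],
    [0,0,0,-0.04,0.04,0.748,0.015],
    [0,0,0,-0.04,0.04,0.748,0.015],
    [0,0,0,-0.04,0.04,0.748,0.015],
  ],
)

```text
time: 25.4
ee_pos: [0.6308, 0.0775, 0.1056]
ee_rot: [-0.256, 0.967, -0.0, 0.0]
wrist_force: [-1.0, -0.7, 0.6]
gripper_width: 0.0219
grip_force: 29.8
```

>>> inch_along(
  rows=[
    [0,0,0,0,0,0,0.015],
    [0,0,0,0,0,0,0.015],
    [0,0,0,0,0,0,0.015],
    [0,0,0,0,0,0,0.015],
    [0,0,0,0,0,0,0.015],
    [0,0,0,0,0,0,0.015],
  ],
)

```text
time: 26.0
ee_pos: [0.6308, 0.0775, 0.1054]
ee_rot: [-0.256, 0.967, -0.0, -0.0]
wrist_force: [-1.0, -0.4, 0.4]
gripper_width: 0.0217
grip_force: 29.8
```

```bash
python3 -c "
from h import *
print(go([.6354,.1714,.125]))"
```

```text
[-0.0505  0.0793 -0.0196]
```

Scaled: 0.0012 m is 0.048.

>>> inch_along(
  rows=[
    [0,0,0,0,0,0.048,0.015],
    [0,0,0,0,0,0.048,0.015],
    [0,0,0,0,0,0.048,0.015],
    [0,0,0,0,0,0.048,0.015],
    [0,0,0,0,0,0.048,0.015],
    [0,0,0,0,0,0.048,0.015],
    [0,0,0,0,0,0.048,0.015],
    [0,0,0,0,0,0.048,0.015],
  ],
)

```text
time: 26.8
ee_pos: [0.6308, 0.0775, 0.1042]
ee_rot: [-0.256, 0.967, -0.0, 0.0]
wrist_force: [-0.4, -0.8, -0.4]
gripper_width: 0.0218
grip_force: 29.8
```

>>> inch_along(
  rows=[
    [0,0,0,0,0,0,0.015],
    [0,0,0,0,0,0,0.015],
    [0,0,0,0,0,0,0.015],
  ],
)

```text
time: 27.1
ee_pos: [0.6308, 0.0775, 0.1042]
ee_rot: [-0.256, 0.967, -0.0, 0.0]
wrist_force: [-0.2, -0.3, 1.9]
gripper_width: 0.0216
grip_force: 29.8
```

>>> inch_along(
  rows=[
    [0,0,0,0,0,-1,0.015],
    [0,0,0,-1,1.6,-1.2,0.015],
    [0,0,0,-2.02,3.16,-1.2,0.015],
    [0,0,0,-2.02,3.16,-1.2,0.015],
    [0,0,0,-2.02,3.16,-1.2,0.015],
    [0,0,0,-2.02,3.16,-0.8,0.015],
    [0,0,0,-2.02,3.16,-0.8,0.015],
  ],
)

```text
time: 27.8
ee_pos: [0.6344, 0.1698, 0.1219]
ee_rot: [-0.255, 0.967, 0.0, -0.002]
wrist_force: [-0.9, -0.6, -1.6]
gripper_width: 0.0221
grip_force: 29.8
```

```bash
python3 -c "
from h import *
env.capture('wrist');print(go([.6354,.1714,.104]))"
```

```text
[-0.0015  0.0011  0.0185]
```

Scaled: 0.0195 m is 0.78, 0.01 m is 0.4.

>>> inch_along(
  rows=[
    [0,0,0,0,0,0.4,0.015],
    [0,0,0,0,0,0.78,0.015],
    [0,0,0,0,0,0.78,0.015],
    [0,0,0,0,0,0.78,0.015],
    [0,0,0,0,0,0.78,0.015],
    [0,0,0,0,0,0.78,0.015],
    [0,0,0,0,0,0.78,0.015],
    [0,0,0,0,0,0.78,0.015],
  ],
)

```text
time: 28.65
ee_pos: [0.6356, 0.1711, 0.1049]
ee_rot: [-0.256, 0.967, -0.0, 0.0]
wrist_force: [-1.4, -1.0, 0.1]
gripper_width: 0.0216
grip_force: 29.8
```

>>> inch_along(
  rows=[
    [0,0,0,0,0,0,0.015],
    [0,0,0,0,0,0,0.015],
    [0,0,0,0,0,0,0.015],
    [0,0,0,0,0,0,0.015],
    [0,0,0,0,0,0,0.015],
    [0,0,0,0,0,0,0.015],
    [0,0,0,0,0,0,0.015],
  ],
)

```text
time: 29.35
ee_pos: [0.6356, 0.1711, 0.1046]
ee_rot: [-0.256, 0.967, 0.0, -0.0]
wrist_force: [0.1, -0.6, 0.1]
gripper_width: 0.0215
grip_force: 29.8
```

Scaled: 0.001 m is 0.04.

>>> inch_along(
  rows=[
    [0,0,0,0,0,0.04,0.015],
    [0,0,0,0,0,0.04,0.015],
    [0,0,0,0,0,0.04,0.015],
    [0,0,0,0,0,0.04,0.015],
    [0,0,0,0,0,0.04,0.015],
    [0,0,0,0,0,0.04,0.015],
    [0,0,0,0,0,0.04,0.015],
    [0,0,0,0,0,0.04,0.015],
  ],
)

```text
time: 30.15
ee_pos: [0.6356, 0.1711, 0.1037]
ee_rot: [-0.256, 0.967, 0.0, 0.0]
wrist_force: [-0.9, 0.6, 0.7]
gripper_width: 0.0218
grip_force: 29.8
```

>>> inch_along(
  rows=[
    [0,0,0,0,0,0,0.015],
    [0,0,0,0,0,0,0.015],
    [0,0,0,0,0,0,0.015],
  ],
)

```text
time: 30.45
ee_pos: [0.6356, 0.1711, 0.1037]
ee_rot: [-0.256, 0.967, -0.0, 0.0]
wrist_force: [-0.9, -0.6, -0.2]
gripper_width: 0.0217
grip_force: 29.8
```

>>> inch_along(
  rows=[
    [0,0,0,0,0,-1.2,0.015],
    [0,0,0,0,0,-2.4,0.015],
    [0,0,0,0,0,-2.4,0.015],
  ],
)

```text
time: 30.75
ee_pos: [0.6384, 0.1715, 0.1684]
ee_rot: [-0.256, 0.967, -0.001, 0.004]
wrist_force: [0.1, -0.7, -0.5]
gripper_width: 0.0219
grip_force: 29.8
```

```bash
python3 -c "
from h import *
env.capture('wrist');print(go([.4808,-.343,.1643]),env.state()['wrist_force'])"
```

```text
[ 0.3902 -0.3698  0.0005] [ 0.2543  0.2495 -1.4537]
```

>>> inch_along(
  rows=[
    [0,0,0,15.6,-14.8,0,0.015],
    [0,0,0,15.6,-14.8,0,0.015],
    [0,0,0,15.6,-14.8,0,0.015],
    [0,0,0,15.6,-14.8,0,0.015],
    [0,0,0,15.6,-14.8,0,0.015],
    [0,0,0,15.6,-14.8,0,0.015],
    [0,0,0,15.6,-14.8,0,0.015],
    [0,0,0,15.6,-14.8,0,0.015],
  ],
)

```text
time: 31.6
ee_pos: [0.5177, -0.2128, 0.1618]
ee_rot: [-0.256, 0.967, 0.001, -0.001]
wrist_force: [0.9, -0.6, -1.7]
gripper_width: 0.0217
grip_force: 29.8
```

```bash
python3 -c "
from h import *
env.capture('wrist');print(go([.4808,-.343,.1643]),env.state()['wrist_force'])"
```

```text
[ 0.091  -0.0897 -0.0017] [-0.5381 -4.6099 -1.8089]
```

Scaled: 0.091 m is 3.64, -0.09 m is -3.6.

>>> inch_along(
  rows=[
    [0,0,0,3.64,-3.6,0,0.015],
    [0,0,0,3.64,-3.6,0,0.015],
    [0,0,0,3.64,-3.6,0,0.015],
    [0,0,0,3.64,-3.6,0.4,0.015],
    [0,0,0,3.64,-3.6,1.2,0.015],
    [0,0,0,3.64,-3.6,1.2,0.015],
    [0,0,0,3.64,-3.6,1.2,0.015],
  ],
)

```text
time: 32.35
ee_pos: [0.4845, -0.3332, 0.1321]
ee_rot: [-0.256, 0.967, 0.002, -0.001]
wrist_force: [0.5, -0.3, -2.5]
gripper_width: 0.0217
grip_force: 29.8
```

Run:
```python
from h import *
K,T=cam('top');im=env.capture('top');print(go([.4808,-.343,.1143]),env.state()['wrist_force'])
for x,y,a,c in blobs(brass(im),80):
    X=onz(K,T,(x,y),.02)
    if .38<X[0]<.7 and -.15<X[1]<.23: print(a,X[:2])
```

```text
[ 0.0083 -0.0059  0.0189] [ 0.6252 -0.8777 -0.342 ]
321.0 [0.6333 0.1724]
79219.5 [0.6551 0.1671]
238.0 [0.628  0.0774]
172.0 [ 0.6236 -0.0171]
```

Scaled: 0.01 m is 0.4, 0.0083 m is 0.332.

>>> inch_along(
  rows=[
    [0,0,0,0.332,-0.24,0.4,0.015],
    [0,0,0,0.332,-0.24,0.4,0.015],
    [0,0,0,0.332,-0.24,0.4,0.015],
  ],
)

```text
time: 32.7
ee_pos: [0.4805, -0.3444, 0.1236]
ee_rot: [-0.255, 0.967, 0.0, -0.0]
wrist_force: [0.4, 1.3, -0.7]
gripper_width: 0.022
grip_force: 29.8
```

```bash
python3 -c "
from h import *
env.capture('wrist');print(go([.4808,-.343,.1138]),env.state()['wrist_force'])"
```

```text
[-0.0008  0.0011  0.01  ] [-0.211   1.1997 -1.0214]
```

Scaled: 0.01 m is 0.4, 0.001 m is 0.04.

>>> inch_along(
  rows=[
    [0,0,0,0,0.04,0.4,0.015],
    [0,0,0,0,0.04,0.4,0.015],
    [0,0,0,0,0.04,0.4,0.015],
    [0,0,0,0,0.04,0.4,0.015],
    [0,0,0,0,0.04,0.4,0.015],
    [0,0,0,0,0.04,0.4,0.015],
    [0,0,0,0,0.04,0.4,0.015],
    [0,0,0,0,0.04,0.4,0.015],
  ],
)

```text
time: 33.55
ee_pos: [0.4802, -0.3433, 0.1137]
ee_rot: [-0.256, 0.967, -0.0, 0.0]
wrist_force: [-2.0, 0.5, 0.9]
gripper_width: 0.0217
grip_force: 29.8
```

>>> inch_along(
  rows=[
    [0,0,0,0,0,0,0.015],
    [0,0,0,0,0,0,0.015],
    [0,0,0,0,0,0,0.015],
    [0,0,0,0,0,0,0.015],
    [0,0,0,0,0,0,0.015],
    [0,0,0,0,0,0,0.015],
  ],
)

```text
time: 34.15
ee_pos: [0.4802, -0.3433, 0.1137]
ee_rot: [-0.256, 0.967, 0.0, -0.0]
wrist_force: [0.6, 1.1, 1.4]
gripper_width: 0.0218
grip_force: 29.8
```

>>> inch_along(
  rows=[
    [0,0,0,0,0,-1.2,0.015],
    [0,0,0,0,0,-3,0.015],
    [0,0,0,0,0,-3,0.015],
    [0,0,0,0,0,-3,0.015],
  ],
)

```text
time: 34.55
ee_pos: [0.4807, -0.344, 0.1897]
ee_rot: [-0.256, 0.967, -0.001, 0.001]
wrist_force: [-0.6, 0.8, -2.0]
gripper_width: 0.0219
grip_force: 29.8
```

```bash
python3 -c "
from h import *
env.capture('wrist');print(go([.395,-.342,.188]),env.state()['wrist_force'])"
```

```text
[0.0732 0.043  0.0001] [-0.3027 -0.3416 -1.9291]
```

>>> inch_along(
  rows=[
    [0,0,0,1.2,0.72,0,0.015],
    [0,0,0,2.4,1.44,0,0.015],
    [0,0,0,2.928,1.72,0,0.015],
    [0,0,0,2.928,1.72,0,0.015],
    [0,0,0,2.928,1.72,0,0.015],
    [0,0,0,2.928,1.72,0,0.015],
  ],
)

```text
time: 35.2
ee_pos: [0.3961, -0.3423, 0.1885]
ee_rot: [-0.256, 0.967, -0.0, 0.0]
wrist_force: [-0.6, -0.4, -1.3]
gripper_width: 0.0217
grip_force: 29.8
```

```bash
python3 -c "
from h import *
env.capture('wrist');print(go([.395,-.342,.111]),env.state()['wrist_force'])"
```

```text
[0.0009 0.0008 0.0776] [ 0.3003 -0.1894 -1.1533]
```

Scaled: 0.07 m is 2.8, 0.06 m is 2.4.

>>> inch_along(
  rows=[
    [0,0,0,0.032,0.012,0,0.015],
    [0,0,0,0.032,0.012,0.6,0.015],
    [0,0,0,0.032,0.012,1.2,0.015],
    [0,0,0,0.032,0.012,1.8,0.015],
    [0,0,0,0.032,0.012,2.4,0.015],
    [0,0,0,0.032,0.012,2.8,0.015],
    [0,0,0,0.032,0.012,2.8,0.015],
    [0,0,0,0.032,0.012,2.8,0.015],
  ],
)

```text
time: 36.05
ee_pos: [0.3947, -0.3424, 0.1189]
ee_rot: [-0.256, 0.967, -0.0, 0.0]
wrist_force: [-0.4, -0.3, -1.9]
gripper_width: 0.0214
grip_force: 29.8
```

```bash
python3 -c "
from h import *
env.capture('wrist');print(go([.395,-.342,.109]),env.state()['wrist_force'])"
```

```text
[-0.0005  0.0005  0.0103] [-0.3149 -0.0345 -1.4674]
```

>>> inch_along(
  rows=[
    [0,0,0,0,0.012,0.24,0.015],
    [0,0,0,0,0.012,0.42,0.015],
    [0,0,0,0,0.012,0.42,0.015],
    [0,0,0,0,0.012,0.42,0.015],
  ],
)

```text
time: 36.5
ee_pos: [0.3942, -0.3419, 0.1081]
ee_rot: [-0.256, 0.967, 0.0, -0.0]
wrist_force: [-0.6, 0.4, -1.7]
gripper_width: 0.0219
grip_force: 29.8
```

>>> inch_along(
  rows=[
    [0,0,0,0,0,0,0.03],
    [0,0,0,0,0,0,0.045],
    [0,0,0,0,0,0,0.06],
    [0,0,0,0,0,0,0.088],
    [0,0,0,0,0,0,0.088],
    [0,0,0,0,0,0,0.088],
    [0,0,0,0,0,0,0.088],
    [0,0,0,0,0,0,0.088],
  ],
)

```text
time: 37.3
ee_pos: [0.3943, -0.342, 0.1082]
ee_rot: [-0.256, 0.967, 0.0, 0.0]
wrist_force: [-0.3, 0.4, -0.6]
gripper_width: 0.0836
grip_force: 0.0
```

>>> inch_along(
  rows=[
    [0,0,0,0,0,-1.2,0.088],
    [0,0,0,0,0,-3.2,0.088],
    [0,0,0,-2,0,-6,0.088],
    [0,0,0,-4,0,-6,0.088],
    [0,0,0,-4,0,-6,0.088],
    [0,0,0,-4,0,-6,0.088],
    [0,0,0,-4,0,-6,0.088],
  ],
)

```text
time: 38.0
ee_pos: [0.481, -0.2923, 0.2577]
ee_rot: [-0.256, 0.967, 0.0, -0.0]
wrist_force: [-0.0, -0.3, 0.1]
gripper_width: 0.0885
grip_force: 0.0
```

Run:
```python
from h import *
im=env.capture('wrist');cv2.imwrite('pics/w12.png',im[:,:,::-1])
t=env.capture('top');s=env.capture('side');cv2.imwrite('pics/fin.png',np.hstack([cv2.resize(t[100:280,170:450],(420,270))[:,:,::-1],cv2.resize(im[0:260,100:465],(379,270))[:,:,::-1]]))
K,T=cam('top')
for x,y,a,c in blobs(brass(t),80):
    X=onz(K,T,(x,y),.02)
    if .38<X[0]<.7 and -.15<X[1]<.23: print(a,X[:2])
```

```text
74892.0 [0.6619 0.2068]
319.5 [0.6331 0.1727]
238.0 [0.628  0.0774]
172.0 [ 0.6236 -0.0171]
```

View pics/fin.png

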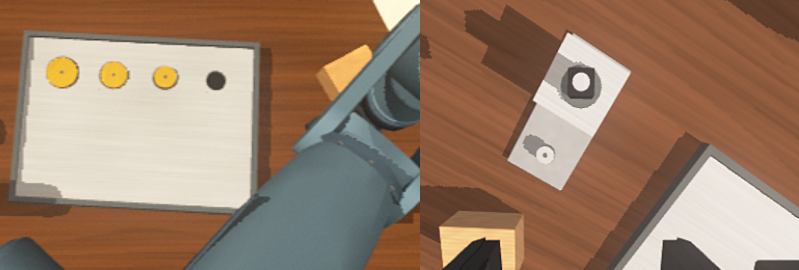

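All three discs are in their pockets ((62,72), (114,74) and (165,76) in the left crop), the probe hangs upright in the rack and the gripper is clear. Handing in.

```bash
python3 -c "
from plant import env
print(env.sign_off())"
```

```text
the job is handed in; nothing more can be done
None
```

The job is handed in (no verdict was returned): the three discs present (42, 50 and 58 mm; the 34 mm disc was absent) are in their pockets, the probe pressed the anvil, each disc in size order and the anvil again, and it hangs back in its rack.

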